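# Hang the cleaned dust filters on one hook, largest at the back

### The job

Three cleaned computer dust filters stand in grey drying stands: hang them by their handle loops on the hook's bar one after another, the largest first, then the medium, then the small one. Let each hang free before fetching the next, then slide the row back along the bar so that all three hang close together against the stop plate. Do not drop or tip a filter over, and leave the other things on the desk where they are.

Things in the scene. Friction and masses are not known exactly. Their poses are not given: they have to be found in the camera images.
- filter_large_tab (a point): centre of the blue grip tab (24 wide x 12 thick x 44 mm tall) on top of the large dust filter: grasp here. Filter: black-framed grey mesh panel 150 mm wide, 80 tall, 12 thick, upright in a stand. This point is 153 mm above the filter's lower edge, 26 above the centreline point of the handle loop, 22 below the tab's top. x along the width (24 mm of the tab), y through the thickness, z up.
- filter_large_eye (a point): point in the large filter's blue handle loop where the hook bar's axis lies once it hangs: 38.7 mm below the tab centre, 34.3 above the panel's top edge; axes as the tab. House-shaped loop of 12 mm round rod, 52 mm wide between centres, pointed at the top (self-centring); opening 40 mm wide. The bar's axis may be from here to 29 mm lower before the bar meets the panel.
- filter_medium_tab (a point): centre of the yellow grip tab (24 wide x 12 thick x 44 mm tall) on top of the medium dust filter: grasp here. Filter: black-framed grey mesh panel 120 mm wide, 66 tall, 12 thick, upright in a stand. This point is 139 mm above the filter's lower edge, 26 above the centreline point of the handle loop, 22 below the tab's top. x along the width (24 mm of the tab), y through the thickness, z up.
- filter_medium_eye (a point): point in the medium filter's yellow handle loop where the hook bar's axis lies once it hangs: 38.7 mm below the tab centre, 34.3 above the panel's top edge; axes as the tab. House-shaped loop of 12 mm round rod, 52 mm wide between centres, pointed at the top (self-centring); opening 40 mm wide. The bar's axis may be from here to 29 mm lower before the bar meets the panel.
- filter_small_tab (a point): centre of the red grip tab (24 wide x 12 thick x 44 mm tall) on top of the small dust filter: grasp here. Filter: black-framed grey mesh panel 90 mm wide, 54 tall, 12 thick, upright in a stand. This point is 127 mm above the filter's lower edge, 26 above the centreline point of the handle loop, 22 below the tab's top. x along the width (24 mm of the tab), y through the thickness, z up.
- filter_small_eye (a point): point in the small filter's red handle loop where the hook bar's axis lies once it hangs: 38.7 mm below the tab centre, 34.3 above the panel's top edge; axes as the tab. House-shaped loop of 12 mm round rod, 52 mm wide between centres, pointed at the top (self-centring); opening 40 mm wide. The bar's axis may be from here to 29 mm lower before the bar meets the panel.
- stand_large: fixed grey slotted stand in which the large filter stands at the start; 80 mm long (x), 56 mm wide (y), 36 mm tall; origin at the centre of its underside. Slot along x, 14.4 mm wide, open at both ends and above, its floor 6 mm above the table.
- stand_medium: fixed grey slotted stand in which the medium filter stands at the start; 80 mm long (x), 56 mm wide (y), 36 mm tall; origin at the centre of its underside. Slot along x, 14.4 mm wide, open at both ends and above, its floor 6 mm above the table.
- stand_small: fixed grey slotted stand in which the small filter stands at the start; 80 mm long (x), 56 mm wide (y), 36 mm tall; origin at the centre of its underside. Slot along x, 14.4 mm wide, open at both ends and above, its floor 6 mm above the table.
- hook_root (a point): where the axis of the fixed hook's steel bar meets its dark stop plate, 180 mm above the table. Bar: round, 10 mm thick, level, 125 mm long along this frame's -y; x across the bar, z up. Plate 60 mm wide, from 29 below to 21 mm above the axis; a post behind it is no higher. Base plate 8 mm thick, 120 wide, from 50 mm behind to 150 mm before the stop plate.
- hook_tip (a point): centre of the upturned round end of the hook's bar, 130 mm out from the stop plate and 10 mm above the bar's axis (the end's top is 15 mm above the axis).
- mouse: cream computer mouse 105 x 60 x 32 mm, loose bystander; origin at the centre of its underside
- drive: bare metal hard drive 147 x 100 x 26 mm, loose bystander; origin at the centre of its underside
- screwdriver: screwdriver lying on the desk, loose bystander; origin under its middle
- mug: blue mug, 80 mm wide, 95 mm tall, loose bystander; origin at the centre of its underside
- spray: red spray can 52 mm wide, 190 mm tall, loose bystander; origin at the centre of its underside

How it is judged:
By the outcome, as a careful person would: the job done as asked, in the order asked, and still so for the second after the job is handed in, with the robot touching nothing.
It also fails if it takes over 72 s, if anything falls off the work surface, if the arm or the gripper's body presses on something with over 40 N, if the wrist force passes 120 N, or if a joint passes its speed limit or range.

### The arm

A 7-joint arm with a two-finger parallel gripper is mounted at the origin on the work surface. World frame = base frame: x ahead of the robot, y to its left, z up, the work surface at z = 0. Lengths are in mm, angles in rad, forces in N, time in s.
With the tool pointing down it reaches from about 400 to 875 mm from the base axis. Payload 4.4 kg.
Tool frame: the origin (TCP) lies at the very end of the fingers, on their centre line; the grasp point (between the pads) lies 19 mm behind it; z points along the fingers, y is the direction in which the jaws open and shut (so a half turn about z gives the same grasp; the last joint's range is limited). The gripper opens to 85 mm and grips with 20 to 120 N. Pads are 22 mm wide; open, the fingers measure 114 mm over their backs; the gripper's body (76 mm by 85 mm) begins 54 mm behind the grasp point. The pads swing forward as they close: fully open they stand 13 mm farther back than shut.
Start: joints at [1.196, 0.628, 0.038, 1.517, -0.027, 0.996, -0.02], TCP at [197.573, -619.26, 231.313] pointing down, gripper open.
Joint ranges: [-3.06, 3.06], [-0.37, 2.12], [-1.25, 1.32], [0.18, 2.47], [-1.1, 4.24], [0.23, 1.98], [-2.94, 2.94]. Speed limits (rad/s): [2.57, 2.57, 3.14, 3.14, 3.14, 3.14, 3.14].

### API

Orientations are given as [roll, pitch, yaw] about the fixed x, y, z axes, in that order (R = Rz(yaw) Ry(pitch) Rx(roll)).
In Python, from cell import read_state, get_image, calibration, finish_job gives the robot as it stands. The module is installed in compiled form; this text tells all that it offers.
- The arm moves only by the tool apply_moves, never from a script. Its argument "increments" is a list of rows, each an object of numbers: "tx", "ty", "tz": the shift along the world's x, y, z in m; "rx", "ry", "rz": the turn, a rotation vector about the world's x, y, z in units of 5 degrees (1.0 is 5 degrees); "claw": the finger opening in m, from 0 to 0.0854. In form: [{"tx": .., "ty": .., "tz": .., "rx": .., "ry": .., "rz": .., "claw": ..}, ...]. A call has 1 to 12 rows; each row is the pose to reach, as a shift and turn from the pose commanded when the call began; what a row does not reach only later rows make up. A row lasts 1/10 s, in which the tool goes at most 50 mm and 8.59 degrees, less where a joint would pass 70% of its speed; a pose out of reach is approached as far as the arm can. A call with a gripper value outside its range is refused whole. The fingers move at their own pace and stop on an object; the grip force is fixed at half the most. Time passes only in rows, so rows that repeat a pose let the fingers close. It gives the time, the measured TCP pose, the force and the opening at its end, in the units of the state.
- read_state(): the state, without advancing time (a new reading comes with each control period).
- get_image(name): name is "scene" or "top" or "wrist"; returns the picture (400x640x3 uint8, red, green, blue); there is no depth.
- calibration(name): a dict with "camera_matrix" (3x3 intrinsics, pixels), "origin" and "attitude" of the camera in the world. Camera axes: x right, y up, looking along -z (the intrinsics and any distortion apply to the point x, -y, -z); pixel columns grow to the right and rows downward; lengths in mm; the calibration is good to about 2 mm. A picture is of the moment at which its call begins: read the wrist's pose just before it. calibration takes no time and is no camera call; for the wrist camera it gives the pose at the moment of the call.
- finish_job(): hands the job in, once; it reports no verdict.
The state is a dict: "clock": time; "qpos": joint angles; "qd": joint speeds; "tau": joint torques, N m; "eef_pos": TCP position; "tool_rot": TCP orientation; "force": force on the tool from outside, world axes, zero at the start; "torque": the same for the moment, N m; "width": finger opening in mm.
Only numpy, scipy, OpenCV 4.12 (cv2) and the standard library are available. Lean on these libraries where they do the work, as an engineer would, in place of code of your own. Each camera call takes 0.05 s, during which the arm holds its last target. There are 200 camera calls.

## Working session

There is one attempt and no reset: what is moved stays moved. The work goes in short steps, Python scripts to look and compute and a tool call to move; the robot and the scene stay as the last step left them, time stands still between calls to the robot, and variables do not carry over. Pictures are saved under pics/ and viewed, about 8 in all and at most 12, crops included, and the job is handed in when it is done.

Besides the shell and the picture viewer there is one more tool, called after "Request:" as name(argument=value, ...), one argument or row to a line, values as JSON. apply_moves: Moves the arm, as the interface text tells. Its arguments: {"type":"object","properties":{"increments":{"type":"array"}},"required":["increments"]}

```bash
mkdir -p pics; cat > h.py <<'E'
import numpy as np, cv2
from cell import *
def save(n,f,crop=None,s=1):
    im=get_image(n)[:,:,::-1]
    if crop: x0,y0,x1,y1=crop; im=im[y0:y1,x0:x1]
    cv2.imwrite('pics/'+f,cv2.resize(im,None,fx=s,fy=s,interpolation=cv2.INTER_CUBIC))
E
python3 - <<'E'
from h import *
for n in('scene','top'):
    print(n,calibration(n)); save(n,n+'0.png',s=1.25)
print(calibration('wrist'));print(read_state())
E
```

```text
scene {'camera_matrix': array([[518.35132558,   0.        , 317.02436036],
       [  0.        , 518.35132558, 198.22844518],
       [  0.        ,   0.        ,   1.        ]]), 'origin': array([1272.25657184,  -66.844891  , 1359.81814365]), 'attitude': array([ 0.51850821, -0.01280555,  1.49005691])}
top {'camera_matrix': array([[463.8959319 ,   0.        , 320.48663538],
       [  0.        , 463.8959319 , 191.54658074],
       [  0.        ,   0.        ,   1.        ]]), 'origin': array([ 390.84698186,   30.60774009, 1196.80977968]), 'attitude': array([ 0.16407819, -0.01877261, -1.54254293])}
{'camera_matrix': array([[291.93266339,   0.        , 318.38676002],
       [  0.        , 291.93266339, 200.95007484],
       [  0.        ,   0.        ,   1.        ]]), 'origin': array([ 262.70745177, -599.20669074,  372.91288614]), 'attitude': array([-2.73523102e-01,  6.35474482e-05, -1.26369616e+00])}
{'clock': 0.1, 'qpos': array([ 1.1962166 ,  0.62923605,  0.03839847,  1.51824191, -0.0269667 ,
        0.99631377, -0.0200229 ]), 'qd': array([-0.00048439, -0.00218949, -0.00149817, -0.00300851, -0.0005791 ,
        0.00022385,  0.00174699]), 'tau': array([ 4.16394265e-03, -5.64531326e+01,  1.23085286e+00, -1.93974781e+01,
        1.12455367e-02,  5.49786142e-03, -1.56801782e-06]), 'eef_pos': array([ 197.41202955, -618.72026933,  230.49995117]), 'tool_rot': array([-3.13991028e+00,  1.62679182e-05,  3.08812988e-01]), 'force': array([-0.89482246, -0.30757742, -0.74015328]), 'torque': array([0.03085477, 0.0252226 , 0.05318549]), 'width': 85.45642806488725}
```

View pics/scene0.png

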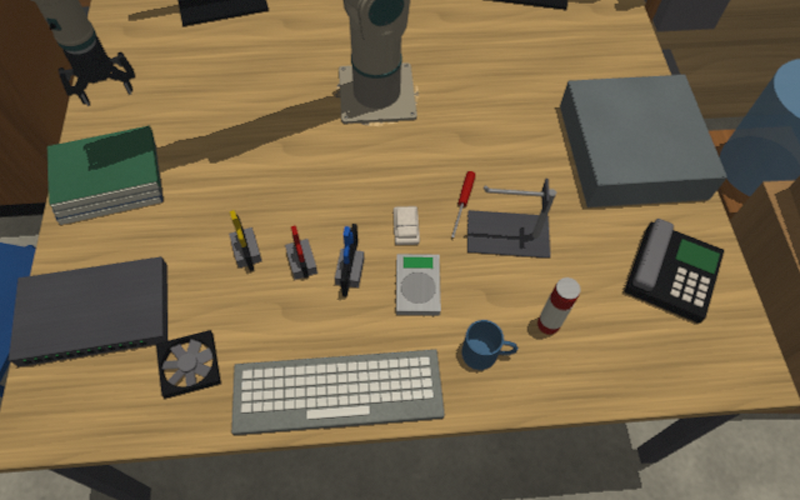

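View pics/top0.png

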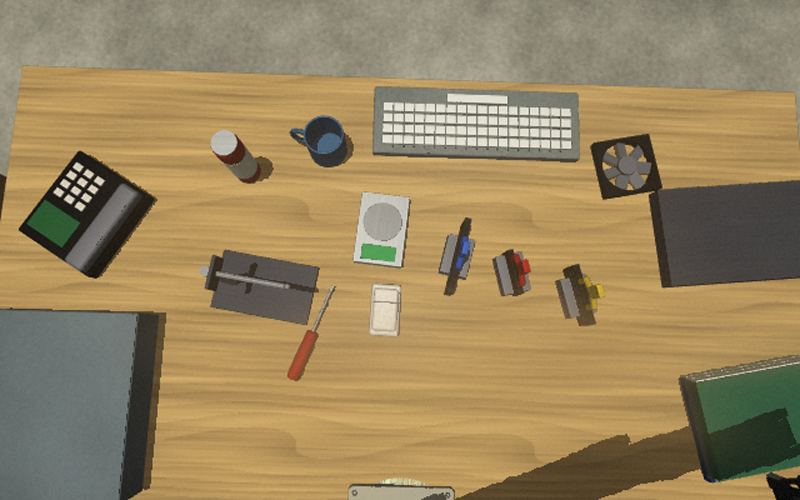

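Both views show the filters (yellow, red, blue) in front of the robot, and the hook at robot-left. I'll enlarge both.

```bash
python3 - <<'E'
from h import *
a=get_image('scene')[130:245,170:450,::-1]; b=get_image('top')[165:270,220:500,::-1]
f=lambda i:cv2.resize(i,None,fx=2.8,fy=2.8,interpolation=cv2.INTER_CUBIC)
cv2.imwrite('pics/c1.png',np.vstack([f(a)[:,:784],f(b)[:,:784]])); print(f(a).shape)
E
```

```text
(322, 784, 3)
```

View pics/c1.png

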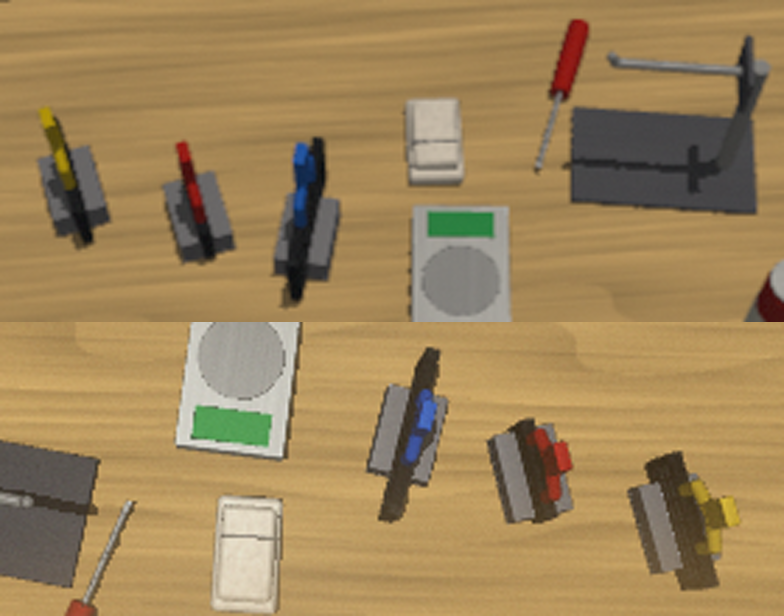

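Crop: tab tops in the scene view are yellow (46,112), red (183,147), blue (302,149), and the hook tip is at (612,58). In the top view the tabs are at (730,512), (563,456), (426,403).

```bash
cat >> h.py <<'E'
from scipy.spatial.transform import Rotation as Ro
def ray(n,u,v,c=None):
    c=c or calibration(n);K=c['camera_matrix']
    d=np.array([(u-K[0,2])/K[0,0],-(v-K[1,2])/K[1,1],-1.])
    return c['origin'],Ro.from_euler('xyz',c['attitude']).as_matrix()@d
def atz(n,u,v,z,c=None):
    o,d=ray(n,u,v,c); return o+d*(z-o[2])/d[2]
def proj(n,p,c=None):
    c=c or calibration(n);K=c['camera_matrix']
    q=Ro.from_euler('xyz',c['attitude']).as_matrix().T@(np.asarray(p)-c['origin'])
    return K[0,2]-K[0,0]*q[0]/q[2], K[1,2]+K[1,1]*q[1]/q[2]
E
python3 - <<'E'
from h import *
np.set_printoptions(precision=1,suppress=True)
S=lambda x,y:(170+x/2.8,130+y/2.8); T=lambda x,y:(220+x/2.8,165+(y-322)/2.8)
for n,s,t,z in(('Y',(46,112),(730,512),167),('R',(183,147),(563,456),155),('B',(302,149),(426,403),181),('tip',(612,58),None,190)):
    print(n,atz('scene',*S(*s),z), atz('top',*T(*t),z) if t else atz('top',287/1.25,286/1.25,z))
for n,a,b,z in(('B',(431,350),(391,520),86),('Bst',(387,386),(369,470),36),('Rst',(489,440),(508,522),36),('Yst',(629,490),(655,573),36)):
    a,b=atz('top',*T(*a),z),atz('top',*T(*b),z); print(n,a,b,np.arctan2(*(a-b)[1::-1]), np.hypot(*(a-b)[:2]))
print('root',atz('top',213/1.25,274/1.25,180),atz('scene',*S(742,70),180))
for p in((224,250),(319,267),(307,325),(210,306)): print(atz('top',p[0]/1.25,p[1]/1.25,8))
for p in((571,108),(755,122),(752,212),(571,202)): print(atz('scene',*S(*p),8))
E
```

```text
Y [ 480.7 -344.4  167. ] [ 479.6 -344.1  167. ]
R [ 522.9 -213.4  155. ] [ 522.  -213.6  155. ]
B [549.5 -97.7 181. ] [557.8 -98.6 181. ]
tip [472.7 210.1 190. ] [470.2 210.7 190. ]
B [ 620.4 -114.6   86. ] [471.1 -81.8  86. ] -0.21666757251094698 152.88652025071246
Bst [596.1 -81.4  36. ] [519.  -66.4  36. ] -0.19271541463181496 78.58820177503108
Rst [ 549.5 -174.5   36. ] [ 476.1 -191.7   36. ] 0.22998538101487137 75.44070213996643
Yst [ 508.  -300.9   36. ] [ 434.6 -323.    36. ] 0.2924817774278294 76.68732570394096
root [488.1 342.7 180. ] [489.3 338.5 180. ]
[554.8 377.    8. ]
[525.6 180.    8. ]
[407.  198.2   8. ]
[439.4 396.3   8. ]
[411.9 197.7   8. ]
[445.  398.6   8. ]
[557.1 372.9   8. ]
[530.7 181.5   8. ]
```

Request:
apply_moves(
  increments=[
    {"tx": 0.03,"ty": 0.04,"tz": 0.03,"rz": 1},
    {"tx": 0.352,"ty": 0.521,"tz": 0.04,"rz": 12.05},
    {"tx": 0.352,"ty": 0.521,"tz": 0.04,"rz": 12.05},
    {"tx": 0.352,"ty": 0.521,"tz": 0.04,"rz": 12.05},
    {"tx": 0.352,"ty": 0.521,"tz": 0.04,"rz": 12.05},
    {"tx": 0.352,"ty": 0.521,"tz": 0.04,"rz": 12.05},
    {"tx": 0.352,"ty": 0.521,"tz": 0.04,"rz": 12.05},
    {"tx": 0.352,"ty": 0.521,"tz": 0.04,"rz": 12.05},
    {"tx": 0.352,"ty": 0.521,"tz": 0.04,"rz": 12.05},
    {"tx": 0.352,"ty": 0.521,"tz": 0.04,"rz": 12.05},
    {"tx": 0.352,"ty": 0.521,"tz": 0.04,"rz": 12.05},
    {"tx": 0.352,"ty": 0.521,"tz": 0.04,"rz": 12.05},
  ],
)

```text
$.increments[0]: bad value
```

Request:
apply_moves(
  increments=[
    {"tx": 0.03,"ty": 0.04,"tz": 0.03,"rx": 0,"ry": 0,"rz": 1,"claw": 0.085},
    {"tx": 0.352,"ty": 0.521,"tz": 0.04,"rx": 0,"ry": 0,"rz": 12.05,"claw": 0.085},
    {"tx": 0.352,"ty": 0.521,"tz": 0.04,"rx": 0,"ry": 0,"rz": 12.05,"claw": 0.085},
    {"tx": 0.352,"ty": 0.521,"tz": 0.04,"rx": 0,"ry": 0,"rz": 12.05,"claw": 0.085},
    {"tx": 0.352,"ty": 0.521,"tz": 0.04,"rx": 0,"ry": 0,"rz": 12.05,"claw": 0.085},
    {"tx": 0.352,"ty": 0.521,"tz": 0.04,"rx": 0,"ry": 0,"rz": 12.05,"claw": 0.085},
    {"tx": 0.352,"ty": 0.521,"tz": 0.04,"rx": 0,"ry": 0,"rz": 12.05,"claw": 0.085},
    {"tx": 0.352,"ty": 0.521,"tz": 0.04,"rx": 0,"ry": 0,"rz": 12.05,"claw": 0.085},
    {"tx": 0.352,"ty": 0.521,"tz": 0.04,"rx": 0,"ry": 0,"rz": 12.05,"claw": 0.085},
    {"tx": 0.352,"ty": 0.521,"tz": 0.04,"rx": 0,"ry": 0,"rz": 12.05,"claw": 0.085},
    {"tx": 0.352,"ty": 0.521,"tz": 0.04,"rx": 0,"ry": 0,"rz": 12.05,"claw": 0.085},
    {"tx": 0.352,"ty": 0.521,"tz": 0.04,"rx": 0,"ry": 0,"rz": 12.05,"claw": 0.085},
  ],
)

```text
clock: 1.4
eef_pos: [530.2, -126.6, 270.5]
tool_rot: [3.141, 0.0, 1.36]
force: [0.7, -0.3, -0.1]
width: 85.1
```

```bash
python3 - <<'E'
from h import *
c=calibration('wrist');print(c['origin'],c['attitude'],read_state()['eef_pos'])
save('wrist','w1.png',s=1.25)
for p in((549,-98,181),(553,-98,181),(620.4,-114.6,86),(471,-81.8,86)): print(np.array(proj('wrist',p))*1.25)
E
```

```text
[544.34986633 -60.52633418 412.95183826] [-0.27574254 -0.00188681 -0.21246115] [ 530.21524459 -126.62887246  270.54870968]
[411.24539018 225.19719554]
[417.29003833 223.98354035]
[487.87108773 206.83032168]
[318.3002796  204.34403955]
```

View pics/w1.png

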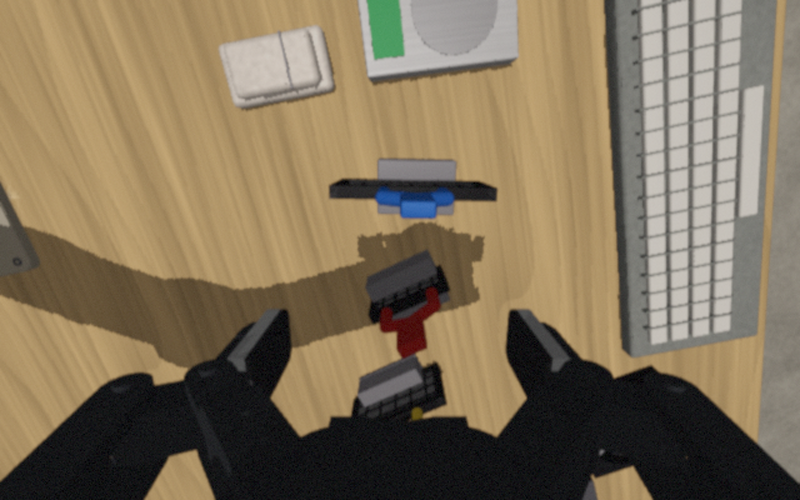

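```bash
python3 - <<'E'
from h import *
np.set_printoptions(precision=1,suppress=True)
c=calibration('wrist');print(read_state()['eef_pos'],read_state()['qd'])
c['origin']=np.array([544.35,-60.53,412.95]);c['attitude']=np.array([-.27574,-.00189,-.21246])
A=lambda u,v,z:atz('w',u/1.25,v/1.25,z,c)
print(A(419,207,181)); a,b=A(332,184,86),A(497,187,86);print(a,b,(a+b)/2,np.arctan2(*(b-a)[1::-1]))
a,b=A(376,345,155),A(412,349,155);print('red',A(410,350,155))
E
```

```text
[ 535.8 -115.7  271.2] [ 0.1 -0.  -0.   0.  -0.  -0.   0.2]
[550.2 -98.9 181. ]
[481.4 -78.4  86. ] [ 623.8 -111.8   86. ] [552.6 -95.1  86. ] -0.23061745294583488
red [ 521.6 -213.9  155. ]
```

Request:
apply_moves(
  increments=[
    {"tx": 0.0152,"ty": 0.018,"tz": -0.03,"rx": 0,"ry": 0,"rz": -0.1,"claw": 0.06},
    {"tx": 0.0152,"ty": 0.018,"tz": -0.07,"rx": 0,"ry": 0,"rz": -0.1,"claw": 0.06},
    {"tx": 0.0152,"ty": 0.018,"tz": -0.105,"rx": 0,"ry": 0,"rz": -0.1,"claw": 0.06},
    {"tx": 0.0152,"ty": 0.018,"tz": -0.126,"rx": 0,"ry": 0,"rz": -0.1,"claw": 0.05},
    {"tx": 0.0152,"ty": 0.018,"tz": -0.126,"rx": 0,"ry": 0,"rz": -0.1,"claw": 0.04},
    {"tx": 0.0152,"ty": 0.018,"tz": -0.126,"rx": 0,"ry": 0,"rz": -0.1,"claw": 0.025},
    {"tx": 0.0152,"ty": 0.018,"tz": -0.126,"rx": 0,"ry": 0,"rz": -0.1,"claw": 0.01},
    {"tx": 0.0152,"ty": 0.018,"tz": -0.126,"rx": 0,"ry": 0,"rz": -0.1,"claw": 0.01},
    {"tx": 0.0152,"ty": 0.018,"tz": -0.126,"rx": 0,"ry": 0,"rz": -0.1,"claw": 0.01},
    {"tx": 0.0152,"ty": 0.018,"tz": -0.126,"rx": 0,"ry": 0,"rz": -0.1,"claw": 0.01},
  ],
)

```text
clock: 2.45
eef_pos: [545.0, -110.4, 145.1]
tool_rot: [3.14, 0.0, 1.351]
force: [-0.2, -0.3, 0.4]
width: 23.1
```

Request:
apply_moves(
  increments=[
    {"tx": 0,"ty": 0,"tz": 0,"rx": 0,"ry": 0,"rz": 0,"claw": 0.05},
    {"tx": 0,"ty": 0,"tz": 0,"rx": 0,"ry": 0,"rz": 0,"claw": 0.05},
    {"tx": 0,"ty": 0,"tz": 0,"rx": 0,"ry": 0,"rz": 0,"claw": 0.05},
  ],
)

```text
clock: 2.75
eef_pos: [544.8, -110.3, 144.6]
tool_rot: [3.141, -0.0, 1.352]
force: [-0.1, 0.1, 0.7]
width: 50.2
```

```bash
python3 - <<'E'
from h import *
np.set_printoptions(precision=1,suppress=True)
s=read_state();print(s['eef_pos'],s['width'])
c=calibration('wrist');print(c['origin'])
w=get_image('wrist')[:,:,::-1];t=get_image('top')[150:310,300:430,::-1]
cv2.imwrite('pics/w2.png',np.hstack([cv2.resize(w,(640,400)),cv2.resize(t,(160,400))])) if 0 else cv2.imwrite('pics/w2.png',cv2.resize(w[100:340,160:480],None,fx=2.4,fy=2.4))
E
```

```text
[ 544.8 -110.3  144.6] 50.19756562243991
[559.5 -44.3 287. ]
```

View pics/w2.png

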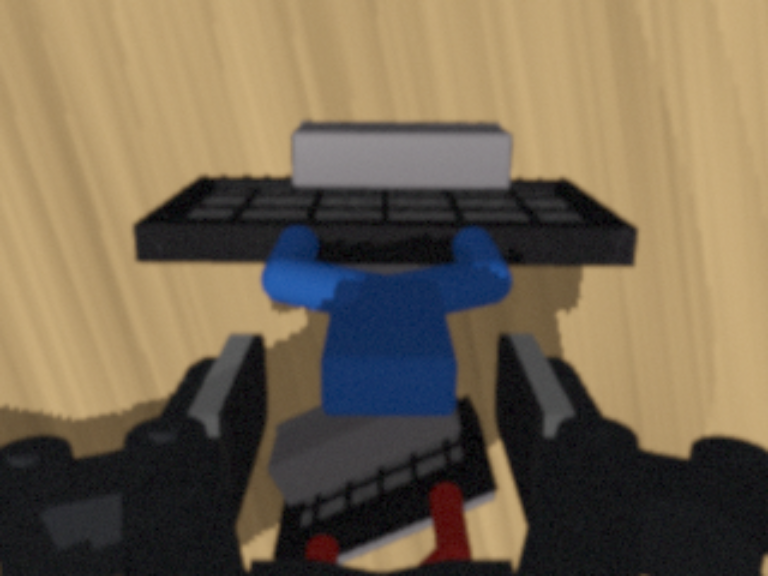

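Filter undisturbed and square to the tool; tab top face at crop (389,385), so I measure it from here.

```bash
python3 - <<'E'
from h import *
print(atz('wrist',160+389/2.4,100+385/2.4,181),read_state()['eef_pos'])
E
```

```text
[549.08632276 -98.01662979 181.        ] [ 544.73824213 -110.22951738  144.50133976]
```

Request:
apply_moves(
  increments=[
    {"tx": 0.0045,"ty": 0.0122,"tz": 0,"rx": 0,"ry": 0,"rz": 0,"claw": 0.05},
    {"tx": 0.0045,"ty": 0.0122,"tz": 0,"rx": 0,"ry": 0,"rz": 0,"claw": 0.05},
    {"tx": 0.0045,"ty": 0.0122,"tz": 0,"rx": 0,"ry": 0,"rz": 0,"claw": 0.01},
    {"tx": 0.0045,"ty": 0.0122,"tz": 0,"rx": 0,"ry": 0,"rz": 0,"claw": 0.01},
    {"tx": 0.0045,"ty": 0.0122,"tz": 0,"rx": 0,"ry": 0,"rz": 0,"claw": 0.01},
    {"tx": 0.0045,"ty": 0.0122,"tz": 0,"rx": 0,"ry": 0,"rz": 0,"claw": 0.01},
    {"tx": 0.0045,"ty": 0.0122,"tz": 0,"rx": 0,"ry": 0,"rz": 0,"claw": 0.01},
    {"tx": 0.0045,"ty": 0.0122,"tz": 0.01,"rx": 0,"ry": 0,"rz": 0,"claw": 0.01},
    {"tx": 0.0045,"ty": 0.0122,"tz": 0.03,"rx": 0,"ry": 0,"rz": 0,"claw": 0.01},
    {"tx": 0.0045,"ty": 0.0122,"tz": 0.055,"rx": 0,"ry": 0,"rz": 0,"claw": 0.01},
    {"tx": 0.0045,"ty": 0.0122,"tz": 0.08,"rx": 0,"ry": 0,"rz": 0,"claw": 0.01},
    {"tx": 0.0045,"ty": 0.0122,"tz": 0.08,"rx": 0,"ry": 0,"rz": 0,"claw": 0.01},
  ],
)

```text
clock: 4.05
eef_pos: [551.5, -98.3, 227.9]
tool_rot: [3.135, -0.001, 1.351]
force: [0.2, -0.4, -2.5]
width: 22.8
```

Request:
apply_moves(
  increments=[
    {"tx": -0.004,"ty": 0.012,"tz": 0,"rx": 0,"ry": 0,"rz": 0,"claw": 0.01},
    {"tx": -0.012,"ty": 0.039,"tz": 0,"rx": 0,"ry": 0,"rz": 0.15,"claw": 0.01},
    {"tx": -0.023,"ty": 0.076,"tz": 0,"rx": 0,"ry": 0,"rz": 0.3,"claw": 0.01},
    {"tx": -0.034,"ty": 0.115,"tz": 0,"rx": 0,"ry": 0,"rz": 0.45,"claw": 0.01},
    {"tx": -0.045,"ty": 0.154,"tz": 0,"rx": 0,"ry": 0,"rz": 0.6,"claw": 0.01},
    {"tx": -0.056,"ty": 0.192,"tz": 0,"rx": 0,"ry": 0,"rz": 0.7,"claw": 0.01},
    {"tx": -0.067,"ty": 0.228,"tz": 0,"rx": 0,"ry": 0,"rz": 0.8,"claw": 0.01},
    {"tx": -0.075,"ty": 0.255,"tz": 0,"rx": 0,"ry": 0,"rz": 0.87,"claw": 0.01},
    {"tx": -0.08,"ty": 0.272,"tz": 0,"rx": 0,"ry": 0,"rz": 0.87,"claw": 0.01},
    {"tx": -0.082,"ty": 0.279,"tz": 0,"rx": 0,"ry": 0,"rz": 0.87,"claw": 0.01},
    {"tx": -0.082,"ty": 0.279,"tz": 0,"rx": 0,"ry": 0,"rz": 0.87,"claw": 0.01},
    {"tx": -0.082,"ty": 0.279,"tz": 0,"rx": 0,"ry": 0,"rz": 0.87,"claw": 0.01},
  ],
)

```text
clock: 5.25
eef_pos: [466.9, 179.7, 223.8]
tool_rot: [-3.141, 0.002, 1.427]
force: [-0.4, 0.1, -1.6]
width: 23.2
```

```bash
python3 - <<'E'
from h import *
print(read_state()['eef_pos'],read_state()['tool_rot'])
c=calibration('wrist');print(c['origin'],c['attitude'])
w=get_image('wrist')[:,:,::-1];cv2.imwrite('pics/w3.png',cv2.resize(w[40:340,120:520],None,fx=2,fy=2))
for p in((471.5,210.4,190),(490,339,180)): print((np.array(proj('wrist',p,c))-[120,40])*2)
E
```

```text
[466.91928539 179.69521109 223.78696228] [-3.14059130e+00  1.50525065e-03  1.42652807e+00]
[476.74562481 246.74925618 366.12600673] [-0.27709254 -0.00070831 -0.1459503 ]
[396.68165404 280.07140032]
[ 395.12057431 -212.63498156]
```

View pics/w3.png

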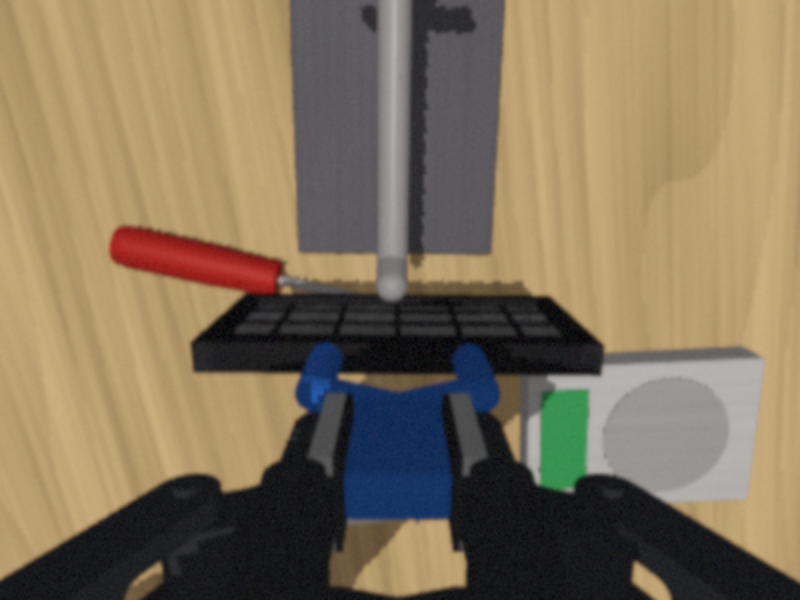

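The bar tip at (392,281) is centred on the loop and in line with the tab, with the screwdriver and drive well below, so I thread it.

Request:
apply_moves(
  increments=[
    {"tx": 0.001,"ty": 0.008,"tz": 0,"rx": 0,"ry": 0,"rz": 0,"claw": 0.01},
    {"tx": 0.003,"ty": 0.023,"tz": 0,"rx": 0,"ry": 0,"rz": 0,"claw": 0.01},
    {"tx": 0.006,"ty": 0.043,"tz": 0,"rx": 0,"ry": 0,"rz": 0,"claw": 0.01},
    {"tx": 0.009,"ty": 0.065,"tz": 0,"rx": 0,"ry": 0,"rz": 0,"claw": 0.01},
    {"tx": 0.012,"ty": 0.087,"tz": 0,"rx": 0,"ry": 0,"rz": 0,"claw": 0.01},
    {"tx": 0.015,"ty": 0.108,"tz": 0,"rx": 0,"ry": 0,"rz": 0,"claw": 0.01},
    {"tx": 0.0175,"ty": 0.125,"tz": 0,"rx": 0,"ry": 0,"rz": 0,"claw": 0.01},
    {"tx": 0.019,"ty": 0.135,"tz": 0,"rx": 0,"ry": 0,"rz": 0,"claw": 0.01},
    {"tx": 0.0195,"ty": 0.138,"tz": 0,"rx": 0,"ry": 0,"rz": 0,"claw": 0.01},
    {"tx": 0.0195,"ty": 0.138,"tz": 0,"rx": 0,"ry": 0,"rz": 0,"claw": 0.01},
  ],
)

```text
clock: 6.3
eef_pos: [486.6, 318.8, 224.2]
tool_rot: [-3.141, 0.001, 1.428]
force: [0.3, -0.4, -2.1]
width: 22.9
```

Request:
apply_moves(
  increments=[
    {"tx": 0,"ty": 0,"tz": -0.006,"rx": 0,"ry": 0,"rz": 0,"claw": 0.01},
    {"tx": 0,"ty": 0,"tz": -0.012,"rx": 0,"ry": 0,"rz": 0,"claw": 0.01},
    {"tx": 0,"ty": 0,"tz": -0.016,"rx": 0,"ry": 0,"rz": 0,"claw": 0.01},
    {"tx": 0,"ty": 0,"tz": -0.018,"rx": 0,"ry": 0,"rz": 0,"claw": 0.01},
    {"tx": 0,"ty": 0,"tz": -0.019,"rx": 0,"ry": 0,"rz": 0,"claw": 0.01},
    {"tx": 0,"ty": 0,"tz": -0.019,"rx": 0,"ry": 0,"rz": 0,"claw": 0.01},
  ],
)

```text
clock: 6.9
eef_pos: [486.7, 318.9, 205.3]
tool_rot: [-3.141, 0.0, 1.427]
force: [-0.1, 0.7, -1.3]
width: 22.8
```

Request:
apply_moves(
  increments=[
    {"tx": 0,"ty": 0,"tz": -0.001,"rx": 0,"ry": 0,"rz": 0,"claw": 0.01},
    {"tx": 0,"ty": 0,"tz": -0.002,"rx": 0,"ry": 0,"rz": 0,"claw": 0.01},
    {"tx": 0,"ty": 0,"tz": -0.002,"rx": 0,"ry": 0,"rz": 0,"claw": 0.01},
  ],
)

```text
clock: 7.2
eef_pos: [486.8, 319.2, 204.0]
tool_rot: [3.141, -0.001, 1.428]
force: [0.1, -0.7, 1.8]
width: 23.0
```

Contact with the bar (the weight has reversed to +1.8 N). Release and rise.

Request:
apply_moves(
  increments=[
    {"tx": 0,"ty": 0,"tz": 0,"rx": 0,"ry": 0,"rz": 0,"claw": 0.035},
    {"tx": 0,"ty": 0,"tz": 0,"rx": 0,"ry": 0,"rz": 0,"claw": 0.055},
    {"tx": 0,"ty": 0,"tz": 0,"rx": 0,"ry": 0,"rz": 0,"claw": 0.06},
    {"tx": 0,"ty": 0,"tz": 0,"rx": 0,"ry": 0,"rz": 0,"claw": 0.06},
    {"tx": 0,"ty": 0,"tz": 0.02,"rx": 0,"ry": 0,"rz": 0,"claw": 0.06},
    {"tx": 0,"ty": 0,"tz": 0.06,"rx": 0,"ry": 0,"rz": 0,"claw": 0.06},
    {"tx": 0,"ty": 0,"tz": 0.095,"rx": 0,"ry": 0,"rz": 0,"claw": 0.06},
    {"tx": 0,"ty": 0,"tz": 0.1,"rx": 0,"ry": 0,"rz": 0,"claw": 0.06},
  ],
)

```text
clock: 8.0
eef_pos: [488.5, 320.8, 308.0]
tool_rot: [3.136, -0.006, 1.428]
force: [0.0, -0.4, -1.2]
width: 60.0
```

Request:
apply_moves(
  increments=[
    {"tx": 0,"ty": -0.02,"tz": 0.01,"rx": 0,"ry": 0,"rz": 0,"claw": 0.06},
    {"tx": 0,"ty": -0.06,"tz": 0.01,"rx": 0,"ry": 0,"rz": 0,"claw": 0.06},
    {"tx": 0,"ty": -0.105,"tz": 0.01,"rx": 0,"ry": 0,"rz": 0.5,"claw": 0.06},
    {"tx": 0,"ty": -0.15,"tz": 0.01,"rx": 0,"ry": 0,"rz": 1,"claw": 0.06},
    {"tx": 0,"ty": -0.195,"tz": 0.01,"rx": 0,"ry": 0,"rz": 1.5,"claw": 0.06},
    {"tx": 0,"ty": -0.24,"tz": 0.01,"rx": 0,"ry": 0,"rz": 2,"claw": 0.06},
    {"tx": 0,"ty": -0.285,"tz": 0.01,"rx": 0,"ry": 0,"rz": 2.5,"claw": 0.06},
    {"tx": 0,"ty": -0.33,"tz": 0.01,"rx": 0,"ry": 0,"rz": 3,"claw": 0.06},
    {"tx": 0,"ty": -0.375,"tz": 0.01,"rx": 0,"ry": 0,"rz": 3.5,"claw": 0.06},
    {"tx": 0,"ty": -0.42,"tz": 0.01,"rx": 0,"ry": 0,"rz": 4,"claw": 0.06},
    {"tx": 0,"ty": -0.465,"tz": 0,"rx": 0,"ry": 0,"rz": 4.5,"claw": 0.06},
    {"tx": 0,"ty": -0.51,"tz": -0.01,"rx": 0,"ry": 0,"rz": 4.96,"claw": 0.06},
  ],
)

```text
clock: 9.2
eef_pos: [486.4, -192.9, 293.1]
tool_rot: [3.141, 0.0, 1.862]
force: [0.7, 0.8, -0.9]
width: 59.9
```

Request:
apply_moves(
  increments=[
    {"tx": -0.002,"ty": -0.045,"tz": -0.01,"rx": 0,"ry": 0,"rz": 0,"claw": 0.06},
    {"tx": -0.004,"ty": -0.085,"tz": -0.03,"rx": 0,"ry": 0,"rz": 0,"claw": 0.06},
    {"tx": -0.006,"ty": -0.12,"tz": -0.05,"rx": 0,"ry": 0,"rz": 0,"claw": 0.06},
    {"tx": -0.007,"ty": -0.145,"tz": -0.07,"rx": 0,"ry": 0,"rz": 0,"claw": 0.06},
    {"tx": -0.007,"ty": -0.153,"tz": -0.08,"rx": 0,"ry": 0,"rz": 0,"claw": 0.06},
    {"tx": -0.007,"ty": -0.153,"tz": -0.08,"rx": 0,"ry": 0,"rz": 0,"claw": 0.06},
    {"tx": -0.007,"ty": -0.153,"tz": -0.08,"rx": 0,"ry": 0,"rz": 0,"claw": 0.06},
  ],
)

```text
clock: 9.9
eef_pos: [480.5, -342.1, 213.8]
tool_rot: [3.141, -0.001, 1.862]
force: [0.2, 0.5, 0.4]
width: 59.6
```

```bash
cat > look.py <<'E'
from h import *
import sys
s=read_state();print(s['eef_pos'],s['tool_rot'])
c=calibration('wrist');np.save('c.npy',np.r_[c['origin'],c['attitude']])
w=get_image('wrist')[60:380,160:480,::-1]; b=get_image('scene')[120:220,360:460,::-1]
cv2.imwrite('pics/'+sys.argv[1],np.hstack([cv2.resize(w,(480,480),interpolation=2),cv2.resize(b,(320,480))]))
E
cat > loc.py <<'E'
from h import *
def L(u,v,z):
    c=calibration('wrist');k=np.load('c.npy');c['origin'],c['attitude']=k[:3],k[3:]
    return atz('w',160+u/1.5,60+v/1.5,z,c)
E
python3 look.py w4.png
```

```text
[ 480.48365098 -342.13114451  213.79975224] [ 3.14064779e+00 -1.10296935e-03  1.86239808e+00]
```

View pics/w4.png

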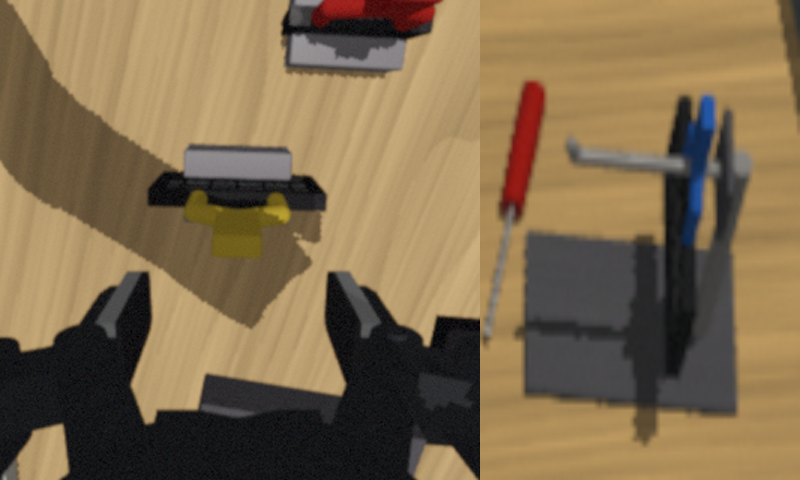

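The large filter hangs upright near the plate (right half). The yellow tab's top face is at (237,247) and its panel is square to the tool.

```bash
python3 -c "
from loc import *
print(L(237,247,167),L(151,199,72),L(326,200,72))"
```

```text
[ 480.65619022 -345.11673437  167.        ] [ 425.92329451 -362.64096843   72.        ] [ 538.40789204 -329.87638298   72.        ]
```

Request:
apply_moves(
  increments=[
    {"tx": 0.0005,"ty": -0.0005,"tz": -0.02,"rx": 0,"ry": 0,"rz": -0.05,"claw": 0.06},
    {"tx": 0.0005,"ty": -0.0005,"tz": -0.05,"rx": 0,"ry": 0,"rz": -0.05,"claw": 0.06},
    {"tx": 0.0005,"ty": -0.0005,"tz": -0.075,"rx": 0,"ry": 0,"rz": -0.05,"claw": 0.06},
    {"tx": 0.0005,"ty": -0.0005,"tz": -0.0825,"rx": 0,"ry": 0,"rz": -0.05,"claw": 0.06},
    {"tx": 0.0005,"ty": -0.0005,"tz": -0.0825,"rx": 0,"ry": 0,"rz": -0.05,"claw": 0.06},
  ],
)

```text
clock: 10.5
eef_pos: [480.5, -343.4, 131.0]
tool_rot: [-3.141, -0.001, 1.858]
force: [-0.4, 0.3, -0.5]
width: 60.0
```

Request:
apply_moves(
  increments=[
    {"tx": 0,"ty": -0.001,"tz": 0,"rx": 0,"ry": 0,"rz": 0,"claw": 0.01},
    {"tx": 0,"ty": -0.001,"tz": 0,"rx": 0,"ry": 0,"rz": 0,"claw": 0.01},
    {"tx": 0,"ty": -0.001,"tz": 0,"rx": 0,"ry": 0,"rz": 0,"claw": 0.01},
    {"tx": 0,"ty": -0.001,"tz": 0,"rx": 0,"ry": 0,"rz": 0,"claw": 0.01},
    {"tx": 0,"ty": -0.001,"tz": 0,"rx": 0,"ry": 0,"rz": 0,"claw": 0.01},
    {"tx": 0,"ty": -0.001,"tz": 0.01,"rx": 0,"ry": 0,"rz": 0,"claw": 0.01},
    {"tx": 0,"ty": -0.001,"tz": 0.03,"rx": 0,"ry": 0,"rz": 0,"claw": 0.01},
    {"tx": 0,"ty": -0.001,"tz": 0.06,"rx": 0,"ry": 0,"rz": 0,"claw": 0.01},
    {"tx": 0,"ty": -0.001,"tz": 0.1,"rx": 0,"ry": 0,"rz": 0,"claw": 0.01},
    {"tx": 0,"ty": -0.001,"tz": 0.14,"rx": 0,"ry": 0,"rz": 0,"claw": 0.01},
    {"tx": 0,"ty": -0.001,"tz": 0.165,"rx": 0,"ry": 0,"rz": 0,"claw": 0.01},
    {"tx": 0,"ty": -0.001,"tz": 0.17,"rx": 0,"ry": 0,"rz": 0,"claw": 0.01},
  ],
)

```text
clock: 11.7
eef_pos: [481.5, -346.3, 304.9]
tool_rot: [3.137, 0.005, 1.856]
force: [0.2, 0.2, -1.2]
width: 22.8
```

Request:
apply_moves(
  increments=[
    {"tx": 0,"ty": 0.012,"tz": 0,"rx": 0,"ry": 0,"rz": 0,"claw": 0.01},
    {"tx": -0.001,"ty": 0.04,"tz": 0,"rx": 0,"ry": 0,"rz": -0.3,"claw": 0.01},
    {"tx": -0.002,"ty": 0.078,"tz": 0,"rx": 0,"ry": 0,"rz": -0.7,"claw": 0.01},
    {"tx": -0.003,"ty": 0.118,"tz": 0,"rx": 0,"ry": 0,"rz": -1.2,"claw": 0.01},
    {"tx": -0.004,"ty": 0.158,"tz": 0,"rx": 0,"ry": 0,"rz": -1.7,"claw": 0.01},
    {"tx": -0.005,"ty": 0.198,"tz": 0,"rx": 0,"ry": 0,"rz": -2.2,"claw": 0.01},
    {"tx": -0.006,"ty": 0.238,"tz": 0,"rx": 0,"ry": 0,"rz": -2.7,"claw": 0.01},
    {"tx": -0.007,"ty": 0.278,"tz": 0,"rx": 0,"ry": 0,"rz": -3.2,"claw": 0.01},
    {"tx": -0.008,"ty": 0.318,"tz": -0.015,"rx": 0,"ry": 0,"rz": -3.7,"claw": 0.01},
    {"tx": -0.009,"ty": 0.358,"tz": -0.03,"rx": 0,"ry": 0,"rz": -4.2,"claw": 0.01},
    {"tx": -0.01,"ty": 0.398,"tz": -0.045,"rx": 0,"ry": 0,"rz": -4.6,"claw": 0.01},
    {"tx": -0.011,"ty": 0.436,"tz": -0.06,"rx": 0,"ry": 0,"rz": -4.93,"claw": 0.01},
  ],
)

```text
clock: 12.9
eef_pos: [466.6, 92.4, 238.8]
tool_rot: [-3.138, 0.001, 1.425]
force: [0.3, 0.3, -1.6]
width: 23.0
```

Request:
apply_moves(
  increments=[
    {"tx": -0.001,"ty": 0.035,"tz": -0.008,"rx": 0,"ry": 0,"rz": 0,"claw": 0.01},
    {"tx": -0.0015,"ty": 0.063,"tz": -0.013,"rx": 0,"ry": 0,"rz": 0,"claw": 0.01},
    {"tx": -0.002,"ty": 0.08,"tz": -0.016,"rx": 0,"ry": 0,"rz": 0,"claw": 0.01},
    {"tx": -0.002,"ty": 0.087,"tz": -0.0165,"rx": 0,"ry": 0,"rz": 0,"claw": 0.01},
    {"tx": -0.002,"ty": 0.088,"tz": -0.0165,"rx": 0,"ry": 0,"rz": 0,"claw": 0.01},
    {"tx": -0.002,"ty": 0.088,"tz": -0.0165,"rx": 0,"ry": 0,"rz": 0,"claw": 0.01},
    {"tx": -0.002,"ty": 0.088,"tz": -0.0165,"rx": 0,"ry": 0,"rz": 0,"claw": 0.01},
  ],
)

```text
clock: 13.6
eef_pos: [467.1, 177.0, 224.3]
tool_rot: [-3.141, 0.001, 1.424]
force: [-0.1, 0.3, -1.9]
width: 22.9
```

```bash
python3 look.py w5.png
```

```text
[467.12401475 176.9836077  224.34307821] [-3.14139857e+00  9.29563896e-04  1.42384061e+00]
```

View pics/w5.png

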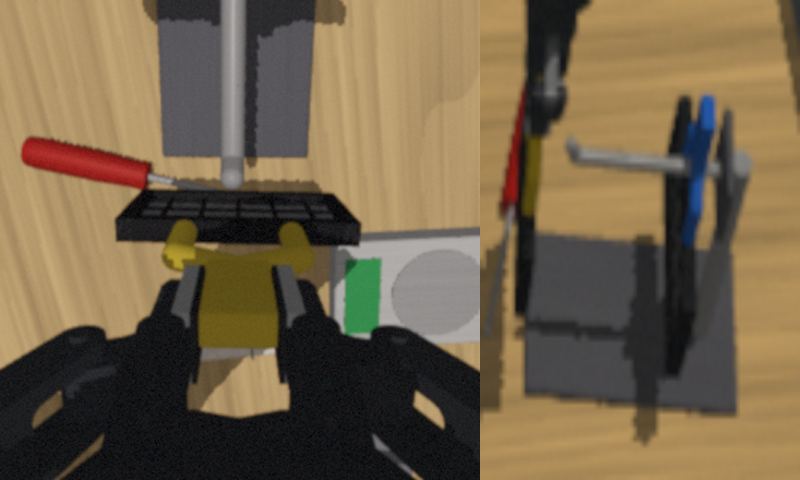

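Tip at (233,172) is centred under the yellow tab; large filter unchanged. Threading the medium.

Request:
apply_moves(
  increments=[
    {"tx": 0.0005,"ty": 0.008,"tz": 0,"rx": 0,"ry": 0,"rz": 0,"claw": 0.01},
    {"tx": 0.002,"ty": 0.023,"tz": 0,"rx": 0,"ry": 0,"rz": 0,"claw": 0.01},
    {"tx": 0.005,"ty": 0.043,"tz": 0,"rx": 0,"ry": 0,"rz": 0,"claw": 0.01},
    {"tx": 0.008,"ty": 0.063,"tz": 0,"rx": 0,"ry": 0,"rz": 0,"claw": 0.01},
    {"tx": 0.011,"ty": 0.083,"tz": 0,"rx": 0,"ry": 0,"rz": 0,"claw": 0.01},
    {"tx": 0.014,"ty": 0.1,"tz": 0,"rx": 0,"ry": 0,"rz": 0,"claw": 0.01},
    {"tx": 0.015,"ty": 0.109,"tz": 0,"rx": 0,"ry": 0,"rz": 0,"claw": 0.01},
    {"tx": 0.015,"ty": 0.111,"tz": 0,"rx": 0,"ry": 0,"rz": 0,"claw": 0.01},
    {"tx": 0.015,"ty": 0.111,"tz": -0.008,"rx": 0,"ry": 0,"rz": 0,"claw": 0.01},
    {"tx": 0.015,"ty": 0.111,"tz": -0.015,"rx": 0,"ry": 0,"rz": 0,"claw": 0.01},
    {"tx": 0.015,"ty": 0.111,"tz": -0.018,"rx": 0,"ry": 0,"rz": 0,"claw": 0.01},
    {"tx": 0.015,"ty": 0.111,"tz": -0.019,"rx": 0,"ry": 0,"rz": 0,"claw": 0.01},
  ],
)

```text
clock: 14.9
eef_pos: [481.9, 287.9, 205.7]
tool_rot: [-3.141, 0.002, 1.424]
force: [-2.4, -3.4, 10.9]
width: 23.1
```

Request:
apply_moves(
  increments=[
    {"tx": 0,"ty": 0,"tz": 0,"rx": 0,"ry": 0,"rz": 0,"claw": 0.01},
    {"tx": 0,"ty": 0,"tz": -0.001,"rx": 0,"ry": 0,"rz": 0,"claw": 0.01},
    {"tx": 0,"ty": 0,"tz": -0.001,"rx": 0,"ry": 0,"rz": 0,"claw": 0.01},
    {"tx": 0,"ty": 0,"tz": -0.001,"rx": 0,"ry": 0,"rz": 0,"claw": 0.01},
  ],
)

```text
clock: 15.3
eef_pos: [481.9, 287.9, 205.7]
tool_rot: [3.142, 0.002, 1.424]
force: [-3.6, -3.2, 11.1]
width: 23.3
```

Seated on the bar with some preload; I ease up 2 mm and then release.

Request:
apply_moves(
  increments=[
    {"tx": -0.001,"ty": 0,"tz": 0.0015,"rx": 0,"ry": 0,"rz": 0,"claw": 0.01},
    {"tx": -0.001,"ty": 0,"tz": 0.0015,"rx": 0,"ry": 0,"rz": 0,"claw": 0.01},
  ],
)

```text
clock: 15.5
eef_pos: [481.5, 288.7, 206.1]
tool_rot: [3.141, 0.0, 1.425]
force: [-0.4, -1.2, 2.0]
width: 22.7
```

Request:
apply_moves(
  increments=[
    {"tx": 0,"ty": 0,"tz": 0,"rx": 0,"ry": 0,"rz": 0,"claw": 0.035},
    {"tx": 0,"ty": 0,"tz": 0,"rx": 0,"ry": 0,"rz": 0,"claw": 0.055},
    {"tx": 0,"ty": 0,"tz": 0,"rx": 0,"ry": 0,"rz": 0,"claw": 0.06},
    {"tx": 0,"ty": 0,"tz": 0,"rx": 0,"ry": 0,"rz": 0,"claw": 0.06},
    {"tx": 0,"ty": 0,"tz": 0.02,"rx": 0,"ry": 0,"rz": 0,"claw": 0.06},
    {"tx": 0,"ty": 0,"tz": 0.06,"rx": 0,"ry": 0,"rz": 0,"claw": 0.06},
    {"tx": 0,"ty": -0.02,"tz": 0.095,"rx": 0,"ry": 0,"rz": 0,"claw": 0.06},
    {"tx": 0,"ty": -0.06,"tz": 0.1,"rx": 0,"ry": 0,"rz": 0,"claw": 0.06},
    {"tx": 0,"ty": -0.105,"tz": 0.1,"rx": 0,"ry": 0,"rz": 0.5,"claw": 0.06},
    {"tx": 0,"ty": -0.15,"tz": 0.1,"rx": 0,"ry": 0,"rz": 1,"claw": 0.06},
  ],
)

```text
clock: 16.5
eef_pos: [481.1, 138.3, 306.3]
tool_rot: [3.14, -0.0, 1.516]
force: [0.8, -0.3, 0.3]
width: 59.9
```

Request:
apply_moves(
  increments=[
    {"tx": 0.005,"ty": -0.045,"tz": 0,"rx": 0,"ry": 0,"rz": 0.5,"claw": 0.06},
    {"tx": 0.01,"ty": -0.09,"tz": 0,"rx": 0,"ry": 0,"rz": 1,"claw": 0.06},
    {"tx": 0.015,"ty": -0.135,"tz": 0,"rx": 0,"ry": 0,"rz": 1.5,"claw": 0.06},
    {"tx": 0.02,"ty": -0.18,"tz": -0.01,"rx": 0,"ry": 0,"rz": 2,"claw": 0.06},
    {"tx": 0.026,"ty": -0.225,"tz": -0.03,"rx": 0,"ry": 0,"rz": 2.5,"claw": 0.06},
    {"tx": 0.032,"ty": -0.268,"tz": -0.05,"rx": 0,"ry": 0,"rz": 2.9,"claw": 0.06},
    {"tx": 0.037,"ty": -0.31,"tz": -0.075,"rx": 0,"ry": 0,"rz": 3.27,"claw": 0.06},
    {"tx": 0.04,"ty": -0.337,"tz": -0.095,"rx": 0,"ry": 0,"rz": 3.27,"claw": 0.06},
    {"tx": 0.041,"ty": -0.352,"tz": -0.105,"rx": 0,"ry": 0,"rz": 3.27,"claw": 0.06},
    {"tx": 0.041,"ty": -0.352,"tz": -0.105,"rx": 0,"ry": 0,"rz": 3.27,"claw": 0.06},
    {"tx": 0.041,"ty": -0.352,"tz": -0.105,"rx": 0,"ry": 0,"rz": 3.27,"claw": 0.06},
  ],
)

```text
clock: 17.6
eef_pos: [522.7, -210.8, 201.5]
tool_rot: [3.141, -0.001, 1.8]
force: [-0.2, 1.1, 0.3]
width: 59.7
```

```bash
python3 look.py w6.png
```

```text
[ 522.72613299 -210.75527356  201.50987449] [ 3.14059016e+00 -1.08431919e-03  1.79987538e+00]
```

View pics/w6.png

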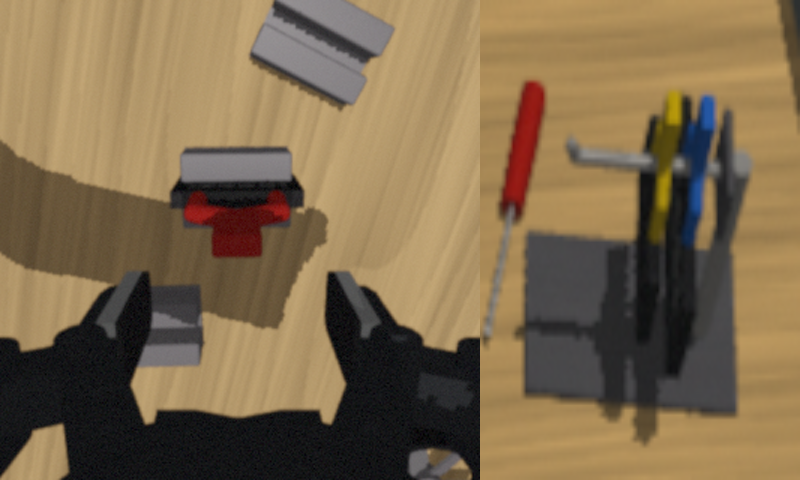

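Both hang on the bar. The red tab's top face is at about (237,246) and square.

```bash
python3 -c "
from loc import *
print(L(237,246,155),L(172,199,60),L(302,199,60),read_state()['eef_pos'])"
```

```text
[ 522.67815383 -213.1678805   155.        ] [ 480.81962555 -224.57182397   60.        ] [ 565.50611116 -205.0276076    60.        ] [ 523.21624849 -210.24452214  202.21554723]
```

Request:
apply_moves(
  increments=[
    {"tx": 0,"ty": 0,"tz": -0.02,"rx": 0,"ry": 0,"rz": 0,"claw": 0.06},
    {"tx": 0,"ty": 0,"tz": -0.05,"rx": 0,"ry": 0,"rz": 0,"claw": 0.06},
    {"tx": 0,"ty": 0,"tz": -0.075,"rx": 0,"ry": 0,"rz": 0,"claw": 0.06},
    {"tx": 0,"ty": 0,"tz": -0.0815,"rx": 0,"ry": 0,"rz": 0,"claw": 0.06},
    {"tx": 0,"ty": 0,"tz": -0.0815,"rx": 0,"ry": 0,"rz": 0,"claw": 0.06},
    {"tx": 0,"ty": 0,"tz": -0.0815,"rx": 0,"ry": 0,"rz": 0,"claw": 0.06},
  ],
)

```text
clock: 18.3
eef_pos: [523.4, -212.1, 120.9]
tool_rot: [3.139, 0.001, 1.8]
force: [0.4, 0.3, 0.4]
width: 60.1
```

Request:
apply_moves(
  increments=[
    {"tx": -0.0005,"ty": -0.001,"tz": -0.001,"rx": 0,"ry": 0,"rz": 0,"claw": 0.01},
    {"tx": -0.0005,"ty": -0.001,"tz": -0.001,"rx": 0,"ry": 0,"rz": 0,"claw": 0.01},
    {"tx": -0.0005,"ty": -0.001,"tz": -0.001,"rx": 0,"ry": 0,"rz": 0,"claw": 0.01},
    {"tx": -0.0005,"ty": -0.001,"tz": -0.001,"rx": 0,"ry": 0,"rz": 0,"claw": 0.01},
    {"tx": -0.0005,"ty": -0.001,"tz": -0.001,"rx": 0,"ry": 0,"rz": 0,"claw": 0.01},
    {"tx": -0.0005,"ty": -0.001,"tz": 0.01,"rx": 0,"ry": 0,"rz": 0,"claw": 0.01},
    {"tx": -0.0005,"ty": -0.001,"tz": 0.03,"rx": 0,"ry": 0,"rz": 0,"claw": 0.01},
    {"tx": -0.0005,"ty": -0.001,"tz": 0.06,"rx": 0,"ry": 0,"rz": 0,"claw": 0.01},
    {"tx": -0.0005,"ty": -0.001,"tz": 0.09,"rx": 0,"ry": 0,"rz": 0,"claw": 0.01},
    {"tx": -0.0005,"ty": -0.001,"tz": 0.105,"rx": 0,"ry": 0,"rz": 0,"claw": 0.01},
    {"tx": -0.0005,"ty": -0.001,"tz": 0.105,"rx": 0,"ry": 0,"rz": 0,"claw": 0.01},
  ],
)

```text
clock: 19.4
eef_pos: [523.0, -213.9, 227.1]
tool_rot: [3.138, 0.003, 1.798]
force: [0.7, 0.4, -0.6]
width: 23.1
```

Request:
apply_moves(
  increments=[
    {"tx": -0.002,"ty": 0.012,"tz": 0,"rx": 0,"ry": 0,"rz": 0,"claw": 0.01},
    {"tx": -0.006,"ty": 0.04,"tz": 0,"rx": 0,"ry": 0,"rz": -0.4,"claw": 0.01},
    {"tx": -0.011,"ty": 0.078,"tz": 0,"rx": 0,"ry": 0,"rz": -0.9,"claw": 0.01},
    {"tx": -0.017,"ty": 0.118,"tz": 0,"rx": 0,"ry": 0,"rz": -1.4,"claw": 0.01},
    {"tx": -0.023,"ty": 0.158,"tz": 0,"rx": 0,"ry": 0,"rz": -1.9,"claw": 0.01},
    {"tx": -0.029,"ty": 0.198,"tz": 0,"rx": 0,"ry": 0,"rz": -2.4,"claw": 0.01},
    {"tx": -0.035,"ty": 0.238,"tz": 0,"rx": 0,"ry": 0,"rz": -2.9,"claw": 0.01},
    {"tx": -0.041,"ty": 0.278,"tz": 0,"rx": 0,"ry": 0,"rz": -3.4,"claw": 0.01},
    {"tx": -0.046,"ty": 0.316,"tz": 0,"rx": 0,"ry": 0,"rz": -3.9,"claw": 0.01},
    {"tx": -0.051,"ty": 0.35,"tz": 0,"rx": 0,"ry": 0,"rz": -4.26,"claw": 0.01},
    {"tx": -0.054,"ty": 0.376,"tz": 0,"rx": 0,"ry": 0,"rz": -4.26,"claw": 0.01},
    {"tx": -0.056,"ty": 0.389,"tz": 0,"rx": 0,"ry": 0,"rz": -4.26,"claw": 0.01},
  ],
)

```text
clock: 20.6
eef_pos: [463.4, 178.6, 223.2]
tool_rot: [-3.139, -0.0, 1.431]
force: [-1.0, 0.2, -0.6]
width: 22.8
```

Request:
apply_moves(
  increments=[
    {"tx": 0,"ty": 0.001,"tz": 0,"rx": 0,"ry": 0,"rz": 0,"claw": 0.01},
    {"tx": 0,"ty": 0.001,"tz": 0,"rx": 0,"ry": 0,"rz": 0,"claw": 0.01},
    {"tx": 0,"ty": 0.001,"tz": 0,"rx": 0,"ry": 0,"rz": 0,"claw": 0.01},
  ],
)

```text
clock: 20.9
eef_pos: [465.8, 174.4, 224.1]
tool_rot: [-3.141, 0.001, 1.424]
force: [-0.7, -0.9, -0.9]
width: 22.9
```

```bash
python3 look.py w7.png
```

```text
[465.75365199 174.42894954 224.07596305] [-3.14106245e+00  1.45475550e-03  1.42401877e+00]
```

View pics/w7.png

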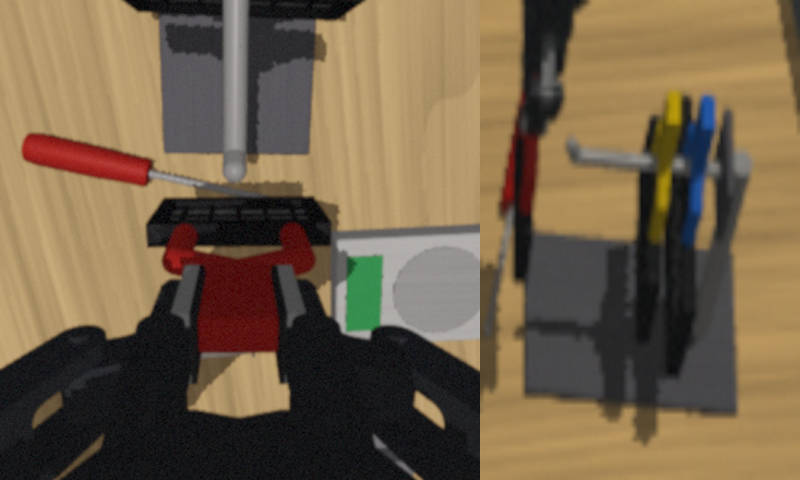

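Tip (235,165) again centred on the red loop; both others hanging. Threading the small filter.

Request:
apply_moves(
  increments=[
    {"tx": 0.0005,"ty": 0.008,"tz": 0,"rx": 0,"ry": 0,"rz": 0,"claw": 0.01},
    {"tx": 0.002,"ty": 0.023,"tz": 0,"rx": 0,"ry": 0,"rz": 0,"claw": 0.01},
    {"tx": 0.005,"ty": 0.043,"tz": 0,"rx": 0,"ry": 0,"rz": 0,"claw": 0.01},
    {"tx": 0.008,"ty": 0.062,"tz": 0,"rx": 0,"ry": 0,"rz": 0,"claw": 0.01},
    {"tx": 0.011,"ty": 0.077,"tz": 0,"rx": 0,"ry": 0,"rz": 0,"claw": 0.01},
    {"tx": 0.012,"ty": 0.083,"tz": 0,"rx": 0,"ry": 0,"rz": 0,"claw": 0.01},
    {"tx": 0.012,"ty": 0.083,"tz": 0,"rx": 0,"ry": 0,"rz": 0,"claw": 0.01},
    {"tx": 0.012,"ty": 0.083,"tz": -0.008,"rx": 0,"ry": 0,"rz": 0,"claw": 0.01},
    {"tx": 0.012,"ty": 0.083,"tz": -0.013,"rx": 0,"ry": 0,"rz": 0,"claw": 0.01},
    {"tx": 0.012,"ty": 0.083,"tz": -0.016,"rx": 0,"ry": 0,"rz": 0,"claw": 0.01},
    {"tx": 0.012,"ty": 0.083,"tz": -0.017,"rx": 0,"ry": 0,"rz": 0,"claw": 0.01},
    {"tx": 0.012,"ty": 0.083,"tz": -0.017,"rx": 0,"ry": 0,"rz": 0,"claw": 0.01},
  ],
)

```text
clock: 22.2
eef_pos: [477.6, 259.1, 207.2]
tool_rot: [-3.141, 0.0, 1.426]
force: [-1.1, -0.2, -1.1]
width: 23.1
```

Request:
apply_moves(
  increments=[
    {"tx": 0,"ty": 0,"tz": -0.001,"rx": 0,"ry": 0,"rz": 0,"claw": 0.01},
    {"tx": 0,"ty": 0,"tz": -0.002,"rx": 0,"ry": 0,"rz": 0,"claw": 0.01},
    {"tx": 0,"ty": 0,"tz": -0.002,"rx": 0,"ry": 0,"rz": 0,"claw": 0.01},
  ],
)

```text
clock: 22.5
eef_pos: [477.6, 259.4, 205.4]
tool_rot: [3.142, -0.0, 1.427]
force: [-1.1, 0.8, -1.3]
width: 22.8
```

Request:
apply_moves(
  increments=[
    {"tx": 0,"ty": 0,"tz": -0.001,"rx": 0,"ry": 0,"rz": 0,"claw": 0.01},
    {"tx": 0,"ty": 0,"tz": -0.0015,"rx": 0,"ry": 0,"rz": 0,"claw": 0.01},
    {"tx": 0,"ty": 0,"tz": -0.0015,"rx": 0,"ry": 0,"rz": 0,"claw": 0.01},
  ],
)

```text
clock: 22.8
eef_pos: [477.8, 259.5, 204.8]
tool_rot: [3.141, -0.0, 1.427]
force: [-0.7, -0.5, 5.3]
width: 23.0
```

Seated. Release, rise above the tabs, back off along the bar and close the fingers.

Request:
apply_moves(
  increments=[
    {"tx": 0,"ty": 0,"tz": 0.001,"rx": 0,"ry": 0,"rz": 0,"claw": 0.035},
    {"tx": 0,"ty": 0,"tz": 0.001,"rx": 0,"ry": 0,"rz": 0,"claw": 0.055},
    {"tx": 0,"ty": 0,"tz": 0.001,"rx": 0,"ry": 0,"rz": 0,"claw": 0.06},
    {"tx": 0,"ty": 0,"tz": 0.001,"rx": 0,"ry": 0,"rz": 0,"claw": 0.06},
    {"tx": 0,"ty": 0,"tz": 0.02,"rx": 0,"ry": 0,"rz": 0,"claw": 0.06},
    {"tx": 0,"ty": 0,"tz": 0.055,"rx": 0,"ry": 0,"rz": 0,"claw": 0.06},
    {"tx": 0,"ty": 0,"tz": 0.065,"rx": 0,"ry": 0,"rz": 0,"claw": 0.06},
    {"tx": -0.002,"ty": -0.015,"tz": 0.065,"rx": 0,"ry": 0,"rz": 0,"claw": 0},
    {"tx": -0.0043,"ty": -0.03,"tz": 0.065,"rx": 0,"ry": 0,"rz": 0,"claw": 0},
    {"tx": -0.0043,"ty": -0.03,"tz": 0.065,"rx": 0,"ry": 0,"rz": 0,"claw": 0},
    {"tx": -0.0043,"ty": -0.03,"tz": 0.065,"rx": 0,"ry": 0,"rz": 0,"claw": 0},
    {"tx": -0.0043,"ty": -0.03,"tz": 0.065,"rx": 0,"ry": 0,"rz": 0,"claw": 0},
  ],
)

```text
clock: 24.0
eef_pos: [473.1, 229.5, 268.3]
tool_rot: [-3.141, 0.0, 1.427]
force: [-0.0, 0.1, 1.0]
width: -0.1
```

Request:
apply_moves(
  increments=[
    {"tx": 0,"ty": 0,"tz": -0.025,"rx": 0,"ry": 0,"rz": 0,"claw": 0},
    {"tx": 0,"ty": 0,"tz": -0.05,"rx": 0,"ry": 0,"rz": 0,"claw": 0},
    {"tx": 0,"ty": 0,"tz": -0.066,"rx": 0,"ry": 0,"rz": 0,"claw": 0},
    {"tx": 0,"ty": 0,"tz": -0.0715,"rx": 0,"ry": 0,"rz": 0,"claw": 0},
    {"tx": 0,"ty": 0,"tz": -0.0715,"rx": 0,"ry": 0,"rz": 0,"claw": 0},
    {"tx": 0,"ty": 0,"tz": -0.0715,"rx": 0,"ry": 0,"rz": 0,"claw": 0},
  ],
)

```text
clock: 24.6
eef_pos: [473.8, 230.0, 198.0]
tool_rot: [3.141, -0.001, 1.427]
force: [0.6, -0.4, -0.0]
width: -0.2
```

Request:
apply_moves(
  increments=[
    {"tx": 0.0006,"ty": 0.004,"tz": 0,"rx": 0,"ry": 0,"rz": 0,"claw": 0},
    {"tx": 0.0012,"ty": 0.008,"tz": 0,"rx": 0,"ry": 0,"rz": 0,"claw": 0},
    {"tx": 0.0017,"ty": 0.012,"tz": 0,"rx": 0,"ry": 0,"rz": 0,"claw": 0},
    {"tx": 0.0023,"ty": 0.016,"tz": 0,"rx": 0,"ry": 0,"rz": 0,"claw": 0},
    {"tx": 0.0029,"ty": 0.02,"tz": 0,"rx": 0,"ry": 0,"rz": 0,"claw": 0},
    {"tx": 0.0035,"ty": 0.024,"tz": 0,"rx": 0,"ry": 0,"rz": 0,"claw": 0},
    {"tx": 0.004,"ty": 0.028,"tz": 0,"rx": 0,"ry": 0,"rz": 0,"claw": 0},
    {"tx": 0.0046,"ty": 0.032,"tz": 0,"rx": 0,"ry": 0,"rz": 0,"claw": 0},
    {"tx": 0.0052,"ty": 0.036,"tz": 0,"rx": 0,"ry": 0,"rz": 0,"claw": 0},
    {"tx": 0.0058,"ty": 0.04,"tz": 0,"rx": 0,"ry": 0,"rz": 0,"claw": 0},
    {"tx": 0.0064,"ty": 0.044,"tz": 0,"rx": 0,"ry": 0,"rz": 0,"claw": 0},
    {"tx": 0.0069,"ty": 0.048,"tz": 0,"rx": 0,"ry": 0,"rz": 0,"claw": 0},
  ],
)

```text
clock: 25.8
eef_pos: [480.3, 275.5, 197.6]
tool_rot: [-3.141, 0.003, 1.425]
force: [-1.7, -5.6, 6.8]
width: 0.1
```

```bash
sed 's/\[120:220,360:460/[135:215,385:465/' look.py > look2.py; python3 look2.py w8.png; python3 -c "from h import *;s=read_state();print(s['eef_pos'],s['force'])"
```

```text
[480.31834076 275.50785853 197.64822682] [-3.14141831  0.00343139  1.42547572]
[480.4105531  276.57297712 197.67794097] [-1.51847457 -5.58366119  5.66692302]
```

View pics/w8.png

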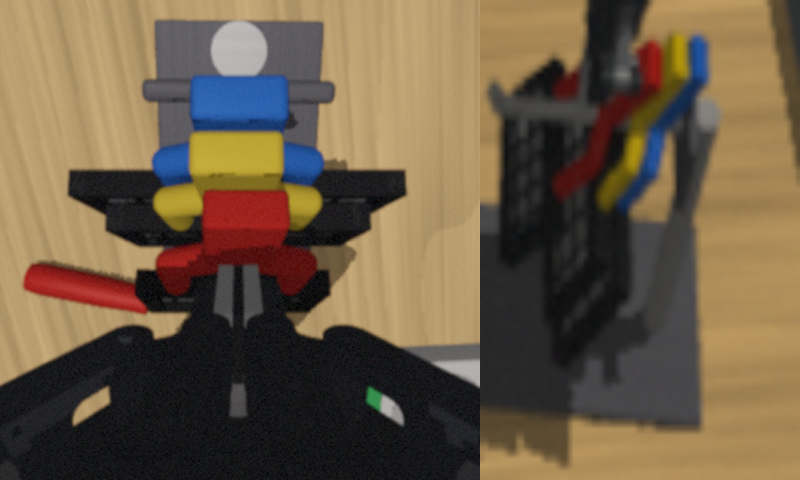

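The picture shows that pushing at tab height tilts the filters: their tabs lean towards the plate and their panels swing out. They are still on the bar, so I back off and let them hang. Then I'll straddle the bar with part-open fingers and push at bar height on the loop legs.

Request:
apply_moves(
  increments=[
    {"tx": -0.0006,"ty": -0.004,"tz": 0,"rx": 0,"ry": 0,"rz": 0,"claw": 0},
    {"tx": -0.0012,"ty": -0.008,"tz": 0,"rx": 0,"ry": 0,"rz": 0,"claw": 0},
    {"tx": -0.0017,"ty": -0.012,"tz": 0,"rx": 0,"ry": 0,"rz": 0,"claw": 0},
    {"tx": -0.0023,"ty": -0.016,"tz": 0,"rx": 0,"ry": 0,"rz": 0,"claw": 0},
    {"tx": -0.0029,"ty": -0.02,"tz": 0,"rx": 0,"ry": 0,"rz": 0,"claw": 0},
    {"tx": -0.0035,"ty": -0.024,"tz": 0,"rx": 0,"ry": 0,"rz": 0,"claw": 0},
    {"tx": -0.004,"ty": -0.028,"tz": 0,"rx": 0,"ry": 0,"rz": 0,"claw": 0},
    {"tx": -0.005,"ty": -0.035,"tz": 0.01,"rx": 0,"ry": 0,"rz": 0,"claw": 0},
    {"tx": -0.007,"ty": -0.05,"tz": 0.03,"rx": 0,"ry": 0,"rz": 0,"claw": 0.038},
    {"tx": -0.0085,"ty": -0.06,"tz": 0.03,"rx": 0,"ry": 0,"rz": 0,"claw": 0.038},
    {"tx": -0.0085,"ty": -0.06,"tz": 0.03,"rx": 0,"ry": 0,"rz": 0,"claw": 0.038},
    {"tx": -0.0085,"ty": -0.06,"tz": 0.03,"rx": 0,"ry": 0,"rz": 0,"claw": 0.038},
  ],
)

```text
clock: 27.1
eef_pos: [471.6, 217.3, 227.3]
tool_rot: [-3.141, -0.0, 1.426]
force: [-0.1, -0.4, 1.1]
width: 38.0
```

```bash
cat > tabs.py <<'E'
from h import *
s=read_state();print(s['eef_pos'],s['force'],s['width'])
im=get_image('scene');print('top-most coloured pixels -> pos at z=241')
h=cv2.cvtColor(im,cv2.COLOR_RGB2HSV)[130:215,385:475]
for n,lo,hi in(('blue',105,125),('yel',22,35),('red',0,6)):
    m=((h[...,0]>=lo)&(h[...,0]<=hi)&(h[...,1]>150)&(h[...,2]>50)); ys,xs=np.nonzero(m)
    if len(ys)==0: print(n,'none');continue
    t=ys.min(); k=ys<=t+3; u,v=xs[k].mean()+385,t+130
    b=ys.max();kb=ys>=b-2
    print(n,len(ys),(round(u,1),v),(round(xs[kb].mean()+385,1),b+130),atz('scene',u,v+1,241).round(1))
E
python3 tabs.py
```

```text
[471.60071857 217.32597311 227.26198787] [-0.09497321 -0.38043829  1.13933572] 38.03672025934802
top-most coloured pixels -> pos at z=241
blue 128 (np.float64(432.6), np.int64(140)) (np.float64(426.9), np.int64(171)) [484.8 319.9 241. ]
yel 176 (np.float64(427.6), np.int64(139)) (np.float64(421.7), np.int64(170)) [480.6 307.1 241. ]
red 156 (np.float64(419.6), np.int64(139)) (np.float64(413.3), np.int64(170)) [479.1 285.7 241. ]
```

All three hang again (yellow against blue, red 21 mm out). Lower with the fingers straddling the bar.

Request:
apply_moves(
  increments=[
    {"tx": 0,"ty": 0,"tz": -0.02,"rx": 0,"ry": 0,"rz": 0,"claw": 0.038},
    {"tx": 0,"ty": 0,"tz": -0.04,"rx": 0,"ry": 0,"rz": 0,"claw": 0.038},
    {"tx": 0,"ty": 0,"tz": -0.053,"rx": 0,"ry": 0,"rz": 0,"claw": 0.038},
    {"tx": 0.001,"ty": 0.008,"tz": -0.053,"rx": 0,"ry": 0,"rz": 0,"claw": 0.038},
    {"tx": 0.003,"ty": 0.022,"tz": -0.053,"rx": 0,"ry": 0,"rz": 0,"claw": 0.038},
    {"tx": 0.0055,"ty": 0.038,"tz": -0.053,"rx": 0,"ry": 0,"rz": 0,"claw": 0.038},
    {"tx": 0.006,"ty": 0.042,"tz": -0.053,"rx": 0,"ry": 0,"rz": 0,"claw": 0.038},
    {"tx": 0.006,"ty": 0.042,"tz": -0.053,"rx": 0,"ry": 0,"rz": 0,"claw": 0.038},
  ],
)

```text
clock: 27.95
eef_pos: [477.9, 261.4, 174.9]
tool_rot: [3.141, -0.001, 1.429]
force: [-0.3, -0.2, 0.2]
width: 37.7
```

Request:
apply_moves(
  increments=[
    {"tx": 0.0003,"ty": 0.0018,"tz": 0,"rx": 0,"ry": 0,"rz": 0,"claw": 0.038},
    {"tx": 0.0005,"ty": 0.0035,"tz": 0,"rx": 0,"ry": 0,"rz": 0,"claw": 0.038},
    {"tx": 0.0008,"ty": 0.005,"tz": 0,"rx": 0,"ry": 0,"rz": 0,"claw": 0.038},
    {"tx": 0.001,"ty": 0.0065,"tz": 0,"rx": 0,"ry": 0,"rz": 0,"claw": 0.038},
    {"tx": 0.0012,"ty": 0.008,"tz": 0,"rx": 0,"ry": 0,"rz": 0,"claw": 0.038},
    {"tx": 0.0014,"ty": 0.0095,"tz": 0,"rx": 0,"ry": 0,"rz": 0,"claw": 0.038},
    {"tx": 0.0016,"ty": 0.011,"tz": 0,"rx": 0,"ry": 0,"rz": 0,"claw": 0.038},
    {"tx": 0.0018,"ty": 0.0125,"tz": 0,"rx": 0,"ry": 0,"rz": 0,"claw": 0.038},
    {"tx": 0.002,"ty": 0.014,"tz": 0,"rx": 0,"ry": 0,"rz": 0,"claw": 0.038},
    {"tx": 0.0022,"ty": 0.0155,"tz": 0,"rx": 0,"ry": 0,"rz": 0,"claw": 0.038},
    {"tx": 0.0024,"ty": 0.017,"tz": 0,"rx": 0,"ry": 0,"rz": 0,"claw": 0.038},
    {"tx": 0.0024,"ty": 0.017,"tz": 0,"rx": 0,"ry": 0,"rz": 0,"claw": 0.038},
  ],
)

```text
clock: 29.15
eef_pos: [480.2, 276.8, 174.5]
tool_rot: [3.142, -0.0, 1.427]
force: [0.2, -1.0, -0.9]
width: 37.9
```

```bash
python3 tabs.py
```

```text
[480.20380052 276.79065678 174.45338698] [ 0.19690247 -1.00743051 -0.86222186] 37.90290508336241
top-most coloured pixels -> pos at z=241
blue 128 (np.float64(432.6), np.int64(140)) (np.float64(426.9), np.int64(171)) [484.8 319.9 241. ]
yel 156 (np.float64(427.7), np.int64(139)) (np.float64(421.7), np.int64(170)) [480.7 307.4 241. ]
red 43 (np.float64(418.8), np.int64(160)) (np.float64(416.6), np.int64(170)) [545.4 271.6 241. ]
```

Red has moved about 9 mm, upright, at 1 N and is now near yellow. Continue.

Request:
apply_moves(
  increments=[
    {"tx": 0.0002,"ty": 0.0012,"tz": 0,"rx": 0,"ry": 0,"rz": 0,"claw": 0.038},
    {"tx": 0.0003,"ty": 0.0024,"tz": 0,"rx": 0,"ry": 0,"rz": 0,"claw": 0.038},
    {"tx": 0.0005,"ty": 0.0036,"tz": 0,"rx": 0,"ry": 0,"rz": 0,"claw": 0.038},
    {"tx": 0.0007,"ty": 0.0048,"tz": 0,"rx": 0,"ry": 0,"rz": 0,"claw": 0.038},
    {"tx": 0.0009,"ty": 0.006,"tz": 0,"rx": 0,"ry": 0,"rz": 0,"claw": 0.038},
    {"tx": 0.001,"ty": 0.007,"tz": 0,"rx": 0,"ry": 0,"rz": 0,"claw": 0.038},
    {"tx": 0.0012,"ty": 0.008,"tz": 0,"rx": 0,"ry": 0,"rz": 0,"claw": 0.038},
    {"tx": 0.0012,"ty": 0.008,"tz": 0,"rx": 0,"ry": 0,"rz": 0,"claw": 0.038},
  ],
)

```text
clock: 30.0
eef_pos: [481.3, 284.1, 174.3]
tool_rot: [-3.141, 0.001, 1.426]
force: [-0.8, -2.2, 0.6]
width: 38.4
```

```bash
python3 tabs.py
```

```text
[481.29636527 284.1165821  174.33227949] [-0.84410717 -2.22158349  0.60223522] 38.43410253524327
top-most coloured pixels -> pos at z=241
blue 101 (np.float64(433.0), np.int64(140)) (np.float64(427.7), np.int64(171)) [484.9 321.  241. ]
yel 97 (np.float64(429.0), np.int64(140)) (np.float64(423.5), np.int64(170)) [484.1 310.3 241. ]
red 34 (np.float64(420.8), np.int64(160)) (np.float64(418.7), np.int64(170)) [545.8 277.  241. ]
```

Request:
apply_moves(
  increments=[
    {"tx": 0.0002,"ty": 0.0012,"tz": 0,"rx": 0,"ry": 0,"rz": 0,"claw": 0.038},
    {"tx": 0.0003,"ty": 0.0024,"tz": 0,"rx": 0,"ry": 0,"rz": 0,"claw": 0.038},
    {"tx": 0.0005,"ty": 0.0036,"tz": 0,"rx": 0,"ry": 0,"rz": 0,"claw": 0.038},
    {"tx": 0.0007,"ty": 0.0048,"tz": 0,"rx": 0,"ry": 0,"rz": 0,"claw": 0.038},
    {"tx": 0.0009,"ty": 0.006,"tz": 0,"rx": 0,"ry": 0,"rz": 0,"claw": 0.038},
    {"tx": 0.0009,"ty": 0.006,"tz": 0,"rx": 0,"ry": 0,"rz": 0,"claw": 0.038},
  ],
)

```text
clock: 30.65
eef_pos: [482.4, 291.0, 174.5]
tool_rot: [3.141, -0.001, 1.427]
force: [0.7, -1.2, -0.9]
width: 38.1
```

```bash
python3 tabs.py
```

```text
[482.36657946 290.95002425 174.46738544] [ 0.72191717 -1.18959383 -0.86238077] 38.12713717810405
top-most coloured pixels -> pos at z=241
blue 108 (np.float64(435.9), np.int64(140)) (np.float64(430.0), np.int64(171)) [485.5 328.7 241. ]
yel 102 (np.float64(431.8), np.int64(140)) (np.float64(425.8), np.int64(171)) [484.7 317.9 241. ]
red 35 (np.float64(423.7), np.int64(160)) (np.float64(422.0), np.int64(170)) [546.3 284.6 241. ]
```

Request:
apply_moves(
  increments=[
    {"tx": 0.0001,"ty": 0.001,"tz": 0,"rx": 0,"ry": 0,"rz": 0,"claw": 0.038},
    {"tx": 0.0003,"ty": 0.002,"tz": 0,"rx": 0,"ry": 0,"rz": 0,"claw": 0.038},
    {"tx": 0.0004,"ty": 0.003,"tz": 0,"rx": 0,"ry": 0,"rz": 0,"claw": 0.038},
    {"tx": 0.0005,"ty": 0.0035,"tz": 0,"rx": 0,"ry": 0,"rz": 0,"claw": 0.038},
    {"tx": 0.0005,"ty": 0.0035,"tz": 0,"rx": 0,"ry": 0,"rz": 0,"claw": 0.038},
  ],
)

```text
clock: 31.2
eef_pos: [482.5, 292.4, 174.4]
tool_rot: [-3.141, 0.003, 1.426]
force: [-1.4, -5.7, 2.8]
width: 37.7
```

Request:
apply_moves(
  increments=[
    {"tx": 0.0001,"ty": 0.0007,"tz": 0,"rx": 0,"ry": 0,"rz": 0,"claw": 0.038},
    {"tx": 0.0002,"ty": 0.0015,"tz": 0,"rx": 0,"ry": 0,"rz": 0,"claw": 0.038},
    {"tx": 0.0002,"ty": 0.0015,"tz": 0,"rx": 0,"ry": 0,"rz": 0,"claw": 0.038},
  ],
)

```text
clock: 31.5
eef_pos: [482.5, 292.6, 174.3]
tool_rot: [-3.14, 0.005, 1.425]
force: [-0.8, -7.6, 3.2]
width: 38.1
```

```bash
python3 tabs.py
```

```text
[482.45407504 292.61689716 174.30183696] [-0.781507   -7.59408658  3.23153411] 38.127357266598985
top-most coloured pixels -> pos at z=241
blue 110 (np.float64(436.0), np.int64(141)) (np.float64(430.7), np.int64(171)) [488.7 328.3 241. ]
yel 95 (np.float64(432.2), np.int64(140)) (np.float64(426.3), np.int64(171)) [484.8 318.8 241. ]
red 36 (np.float64(423.9), np.int64(160)) (np.float64(421.8), np.int64(170)) [546.4 285.1 241. ]
```

Firm stop at y = 292.6, where it was predicted for plate contact. Retreat gently and check.

Request:
apply_moves(
  increments=[
    {"tx": -0.0004,"ty": -0.003,"tz": 0,"rx": 0,"ry": 0,"rz": 0,"claw": 0.038},
    {"tx": -0.001,"ty": -0.007,"tz": 0,"rx": 0,"ry": 0,"rz": 0,"claw": 0.038},
    {"tx": -0.002,"ty": -0.014,"tz": 0,"rx": 0,"ry": 0,"rz": 0,"claw": 0.038},
    {"tx": -0.0045,"ty": -0.03,"tz": 0,"rx": 0,"ry": 0,"rz": 0,"claw": 0.038},
    {"tx": -0.009,"ty": -0.06,"tz": 0,"rx": 0,"ry": 0,"rz": 0,"claw": 0.038},
    {"tx": -0.013,"ty": -0.09,"tz": 0.01,"rx": 0,"ry": 0,"rz": 0,"claw": 0.038},
    {"tx": -0.013,"ty": -0.11,"tz": 0.04,"rx": 0,"ry": 0,"rz": 0,"claw": 0.038},
    {"tx": -0.013,"ty": -0.13,"tz": 0.08,"rx": 0,"ry": 0,"rz": 0,"claw": 0.038},
    {"tx": -0.013,"ty": -0.16,"tz": 0.11,"rx": 0,"ry": 0,"rz": 0,"claw": 0.038},
    {"tx": -0.013,"ty": -0.18,"tz": 0.12,"rx": 0,"ry": 0,"rz": 0,"claw": 0.038},
    {"tx": -0.013,"ty": -0.18,"tz": 0.12,"rx": 0,"ry": 0,"rz": 0,"claw": 0.038},
    {"tx": -0.013,"ty": -0.18,"tz": 0.12,"rx": 0,"ry": 0,"rz": 0,"claw": 0.038},
  ],
)

```text
clock: 32.75
eef_pos: [469.6, 114.9, 294.4]
tool_rot: [3.141, -0.0, 1.425]
force: [0.4, 0.4, 0.7]
width: 38.3
```

```bash
python3 tabs.py; python3 - <<'E'
from h import *
a=get_image('scene')[125:225,350:475,::-1];b=get_image('top')[190:290,150:275,::-1]
f=lambda i:cv2.resize(i,None,fx=3.2,fy=4.5,interpolation=2)
f=lambda i:cv2.resize(i,None,fx=3.2,fy=3.2,interpolation=2)
cv2.imwrite('pics/fin.png',np.hstack([f(a),f(b)]))
E
```

```text
[469.59698707 114.93199726 294.35676165] [0.35056466 0.43806838 0.67309278] 38.25361967330047
top-most coloured pixels -> pos at z=241
blue 110 (np.float64(436.7), np.int64(141)) (np.float64(430.2), np.int64(171)) [488.8 330.2 241. ]
yel 114 (np.float64(432.3), np.int64(140)) (np.float64(426.1), np.int64(171)) [484.8 319.1 241. ]
red 141 (np.float64(427.2), np.int64(140)) (np.float64(421.3), np.int64(170)) [483.8 305.6 241. ]
```

View pics/fin.png

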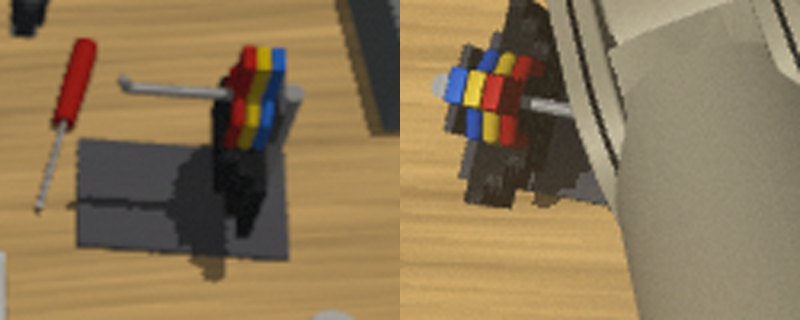

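The row hangs upright and packed at the plate (scene crop, about (265,95)). The screwdriver is unmoved and the robot is clear. Handing in.

```bash
python3 -c "
from cell import *
print(finish_job())"
```

```text
the job is handed in; nothing more can be done
None
```

All three filters hang on the bar, large first, then medium, then small, pushed together against the stop plate. I handed the job in after about 33 s on the robot's clock.

**What went wrong:**
- **First grasp:** my first grip on the large filter was about 12 mm off, so I opened, corrected and gripped again. The filter was not disturbed.
- **First slide:** I first pushed at the tabs with closed fingers, and the row tilted instead of sliding. I backed off and let it hang straight. I then pushed at bar height with the fingers either side of the bar, and the row slid upright to a firm stop at about 8 N.

**Last checks:**
- **Row:** the final picture shows the three upright and touching, with tab spacing of about 11–13 mm for 12 mm thick filters.
- **Plate:** the tool stopped where plate contact was predicted. The camera puts the large filter about 3 mm short of that, which is about what the camera can resolve, so a gap that small is not ruled out.
- **Robot and other items:** the gripper is clear of everything. The screwdriver was unmoved in the final picture, and the drive looked undisturbed in the close-ups. I did not check the mouse, mug or spray can at the end, but no move passed close to them.

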